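# Open the boiler control unit's flap to the mark and hold it

## Task

Someone left a glass-faced pressure gauge lying on the closed flap of the boiler control unit: pick it up gently, with a light grip of no more than about 40 N, and set it down face up in the blue tray. Then swing the flap up (it has a bar handle) until it lines up with the green setting arm beside it, within about 4 degrees, and finish while still holding it there, since it falls shut if let go. Do not knock the setting arm or push the laser level or the white jar around.

Things in the scene. Friction and masses are not known exactly. Their poses are not given: they have to be found in the camera images.
- unit: boiler control unit: white fixed casing 210 x 260 x 90 mm (x, y, z), open on top, closed by the flap. Origin: centre of its underside, on the worktop; z up; x points from its front (free edge of the flap) to its back (hinge), y to its left. It stands at varying places and yaws within 0.25 rad of the world axes
- flap (a joint): angle of the pale grey flap in rad: 0 shut (level), grows as its front edge swings up, stop at 1.7. A plate 205 mm (from the hinge to the free front edge) x 250 mm x 6 mm, about 0.6 kg; free hinge, it falls shut under its weight below 1.5 rad. Starts shut; its upper face is then 96 mm above the worktop
- flap_handle (a point): middle of the black bar handle on the flap's upper face: round bar 10 mm thick, 90 mm long, parallel to the hinge (unit's y), its axis 38 mm from the flap's mid-plane (35 mm above its upper face), 175 mm from the hinge along the flap and 30 mm from the free edge; a post at each end. Axes turn with the flap: x towards the hinge, y along the bar, z out of the upper face. The bar can turn between the gripper's pads, so the gripper may keep pointing down while the flap swings
- flap_hinge (a point): middle of the flap's hinge line, in the flap's mid-plane, at unit (100, 0, 93) mm. The hinge line runs along the unit's y. Axes turn with the flap: x from free edge to hinge, z out of the upper face
- setting_arm (a joint): angle of the green setting arm in rad, measured as the flap's angle is: this is the angle the flap must be brought to. 0.6 to 1.1; stiff, it stays where it is unless knocked
- mark_tip (a point): far end of the green setting arm: bar 150 x 6 x 12 mm on the same hinge line as the flap, 22 mm beyond the flap's left (+y) edge; the tip is 150 mm from the hinge line. x points along the arm to the hinge line. The flap is at the mark when, seen from the side, it lies in line with this arm
- gauge: round pressure gauge: dark case 50 mm diameter, 28 mm high, white dial up, brass stem 9 mm thick sticking out 21 mm level from its side; 0.1 to 0.2 kg. Loose; starts on the flap behind the handle. Origin: centre of its underside; x along the stem, z up. Grasp it across the case, closing along its y. A grip of 20 N carries it; the pushes of both fingers added up (twice the grip) must stay under 110 N
- tray: blue tray with grey padding, fixed: 170 x 160 mm outside, 22 mm high, walls and floor 5 mm thick. Origin: centre of its underside, z up. It stands left or right of the unit, the fittings crate on the other side
- crate: grey fittings crate, fixed, 170 x 160 x 50 mm, with copper and brass fittings in it; not used. Origin: centre of its underside
- laser: green and black laser level, 100 x 70 x 123 mm, standing right of the unit and farther back; leave alone. Origin: centre of its underside
- paste_jar: jar of jointing paste, 64 mm diameter, 75 mm high, left of the unit and farther back; leave alone. Origin: centre of its underside
There are look-alikes about, which are no part of the job. Of the things that look like the gauge, the middle-sized one is meant.

How it is judged:
On the way, in this order (a step that is already met when the one before it is completed fails the run):
1. the gauge lies face up in the blue tray, let go and at rest, the flap still shut (x of gauge in the frame of tray between -0.06 and 0.06 m and y of gauge in the frame of tray between -0.055 and 0.055 m and z of gauge in the frame of tray below 0.013 m and angle between gauge's own z axis and vertical below 0.2 rad and contact force between gauge and the fingers below 0.1 N and linear speed of gauge below 0.03 m/s and value of joint flap below 0.12 rad), for 0.2 s.
2. the flap lines up with the green setting arm (angle between the x axis of flap_hinge and the x axis of mark_tip, either way round below 0.08 rad), for 0.3 s.
At the end, for the whole second after the job is handed in: the flap is within 0.08 rad (4.6 degrees) of the setting arm, still, carried by the robot alone (contact force above 0.4 N), while the gauge lies face up in the tray, let go and at rest, and the setting arm has not moved 20 mm (x of gauge in the frame of tray between -0.06 and 0.06 m and y of gauge in the frame of tray between -0.055 and 0.055 m and z of gauge in the frame of tray below 0.013 m and angle between gauge's own z axis and vertical below 0.2 rad and contact force between gauge and the fingers below 0.1 N and linear speed of gauge below 0.03 m/s and angle between the x axis of flap_hinge and the x axis of mark_tip, either way round below 0.08 rad and velocity of joint flap between -0.1 and 0.1 rad/s and contact force between any of the fingers, the arm and flap above 0.4 N and distance of mark_tip from where it was at the start of the episode below 0.02 m); the arm keeps its last pose, push and grip.
It fails at once if the gauge is squeezed or struck (more than 110 N, the forces of both fingers added up) (contact force between gauge and anything else above 110 N).
It fails at once if the setting arm is knocked out of place (tip moved 20 mm) (distance of mark_tip from where it was at the start of the episode above 0.02 m).
It fails at once if the laser level or the jar is pushed more than 30 mm (distance of any of laser, paste_jar from where it was at the start of the episode above 0.03 m).
It also fails if it takes over 62 s, if anything falls off the work surface, if the arm or the gripper's body presses on something with over 40 N, if the wrist force passes 120 N, or if a joint passes its speed limit or range.

## Robot

A 7-joint arm with a two-finger parallel gripper is mounted at the origin on the work surface. World frame = base frame: x ahead of the robot, y to its left, z up, the work surface at z = 0. Lengths are in m, angles in rad, forces in N, time in s.
With the tool pointing down it reaches from about 0.4 to 0.85 m from the base axis. Payload 10.4 kg.
Tool frame: the origin (TCP) lies at the very end of the fingers, on their centre line; the grasp point (between the pads) lies 19 mm behind it; z points along the fingers, y is the line along which they close (so a half turn about z gives the same grasp; the last joint's range is limited). The gripper opens to 87 mm and grips with 3 to 60 N. Pads are 19 mm wide; open, the fingers measure 117 mm over their backs; the gripper's body (75 mm by 190 mm) begins 51 mm behind the grasp point.
Start: joints at [-1.267, 0.332, -0.065, 1.46, 0.022, 1.35, -0.088], TCP at [0.201, 0.592, 0.223] pointing down, gripper open.
Joint ranges: [-2.6, 2.6], [-0.5, 2.12], [-1.47, 1.34], [0.16, 2.42], [-1.27, 4.41], [0.06, 2.06], [-2.6, 2.6]. Speed limits (rad/s): [2.22, 2.22, 2.79, 2.79, 3.14, 3.14, 3.14].

## Interface

Orientations are given as a unit quaternion [x, y, z, w].
In Python, from bench import * gives the robot as it stands.
- The arm moves only by the tool step_arm, never from a script. Its arguments are lists of equal length, an entry for each row: "delta_pos": the shift along the world's x, y, z in units of 25 mm (1.0 is 25 mm), a list of three; "turn": the turn about the world's z in units of 0.12 rad (1.0 is 0.12 rad). In form: {"delta_pos": [[tx, ty, tz], ...], "turn": [turn, ...]}. A call has 1 to 12 rows; each row shifts and turns the commanded pose from where the row before left it; what a row does not reach is not made up. A row lasts 1/10 s, in which the tool goes at most 50 mm and 8.59 degrees, less where a joint would pass 70% of its speed; a pose out of reach is approached as far as the arm can. A call with a number of a shift or a turn outside -1 to 1 is refused whole. A call with a gripper value outside its range is refused whole. "grip" is the closure, from 0 (fully open) to 1 (shut), set as the call begins (left out, the last holds). The fingers move at their own pace and stop on an object; "newtons" is the grip in N (left out, the last holds). Time passes only in rows, so rows that do not move let the fingers close. It gives the time, the measured TCP pose, the force, the opening and the grip force at its end, in the units of the state.
- read_state(): the state, without advancing time (a new reading comes with each control period).
- camera(name): name is "scene" or "top"; returns a dict with "image" (384x512x3 uint8, red, green, blue), "z_map" (384x512 float32, m along the optical axis (not along the pixel's ray), 0 where there is no reading), "mtx" (3x3 intrinsics, pixels), "view" (4x4, takes a point from world to camera coordinates). Camera axes: x right, y up, looking along -z (the intrinsics and any distortion apply to the point x, -y, -z); pixel columns grow to the right and rows downward; lengths in m; the calibration is good to about 2 mm. A picture is of the moment at which its call begins.
- close_job(): hands the job in; it is judged then, once.
The state is a dict: "time": time; "joint_positions": joint angles; "joint_vel": joint speeds; "joint_torque": joint torques, N m; "ee_pos": TCP position; "eef_rot": TCP orientation; "ft_force": force on the tool from outside, world axes, zero at the start; "torque": the same for the moment, N m; "width": finger opening in m; "grip_force": force on a finger pad.
Only numpy, scipy, OpenCV 4.12 (cv2) and the standard library are available. Lean on these libraries where they do the work, as an engineer would, in place of code of your own. Each camera call takes 0.05 s, during which the arm holds its last target. There are 200 camera calls.

## Working session

There is one attempt and no reset: what is moved stays moved. The work goes in short steps, Python scripts to look and compute and a tool call to move; the robot and the scene stay as the last step left them, time stands still between calls to the robot, and variables do not carry over. Pictures are saved under pics/ and viewed, at most 10 in all, crops included, and the job is handed in when it is done.

Besides the shell and the picture viewer there is one more tool, called after "Call:" as name([rows], argument=value, ...), one row to a line, values as JSON. step_arm: Moves the arm, as the interface text tells. Shifts and turns lie within -1 to 1; 1 stands for 25 mm of shift or 0.12 rad of turn. Its arguments: {"type":"object","properties":{"delta_pos":{"type":"array"},"turn":{"type":"array"},"grip":{"type":"number"},"newtons":{"type":"number"}},"required":["delta_pos","turn"]}

```bash
mkdir -p pics
cat > h.py <<'E'
from bench import *
import numpy as np, cv2
def pts(c):
    "world xyz for every pixel from the z_map"
    K,V,z=np.array(c["mtx"]),np.array(c["view"]),c["z_map"]
    v,u=np.mgrid[:z.shape[0],:z.shape[1]]
    X=(u-K[0,2])/K[0,0]*z; Y=(v-K[1,2])/K[1,1]*z
    P=np.stack([X,-Y,-z,np.ones_like(z)],-1)
    return (P@np.linalg.inv(V).T)[...,:3]
E
python3 - <<'E'
from h import *
s=read_state(); print(s["time"],s["ee_pos"],s["eef_rot"],s["width"])
for n in("scene","top"):
    c=camera(n); np.savez(f"{n}0.npz",**c); cv2.imwrite(f"pics/{n}0.png",cv2.resize(c["image"][...,::-1],(800,600),interpolation=cv2.INTER_CUBIC))
    print(n,np.round(c["mtx"],1).tolist(),np.round(c["view"],3).tolist(),(c["z_map"]==0).mean())
E
```

```text
0.0 [0.20055739 0.59153094 0.22175652] [ 1.62679987e-01  9.86678628e-01 -7.09879505e-04 -5.72895397e-05] 0.08686528325410336
scene [[406.7, 0.0, 256.7], [0.0, 406.7, 193.2], [0.0, 0.0, 1.0]] [[0.361, 0.932, 0.02, -0.204], [-0.613, 0.221, 0.758, 0.271], [0.703, -0.286, 0.651, -1.629], [0.0, 0.0, 0.0, 1.0]] 0.004053751627604167
top [[453.9, 0.0, 250.0], [0.0, 453.9, 191.8], [0.0, 0.0, 1.0]] [[-0.012, -1.0, -0.003, -0.004], [0.992, -0.013, 0.122, -0.613], [-0.122, -0.002, 0.992, -1.374], [0.0, 0.0, 0.0, 1.0]] 0.004160563151041667
```

```bash
ls -la pics
```

```text
total 1184
drwxr-xr-x 2 agent agent   4096 Dec  1 07:21 .
drwxr-xr-x 3 agent agent   4096 Dec  1 07:21 ..
-rw-r--r-- 1 agent agent 696597 Dec  1 07:21 scene0.png
-rw-r--r-- 1 agent agent 502392 Dec  1 07:21 top0.png
```

View pics/top0.png

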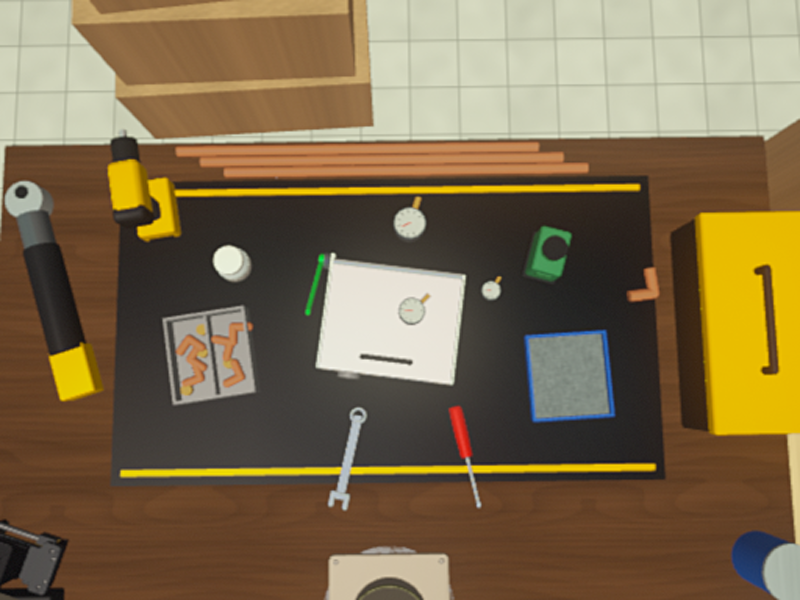

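View pics/scene0.png

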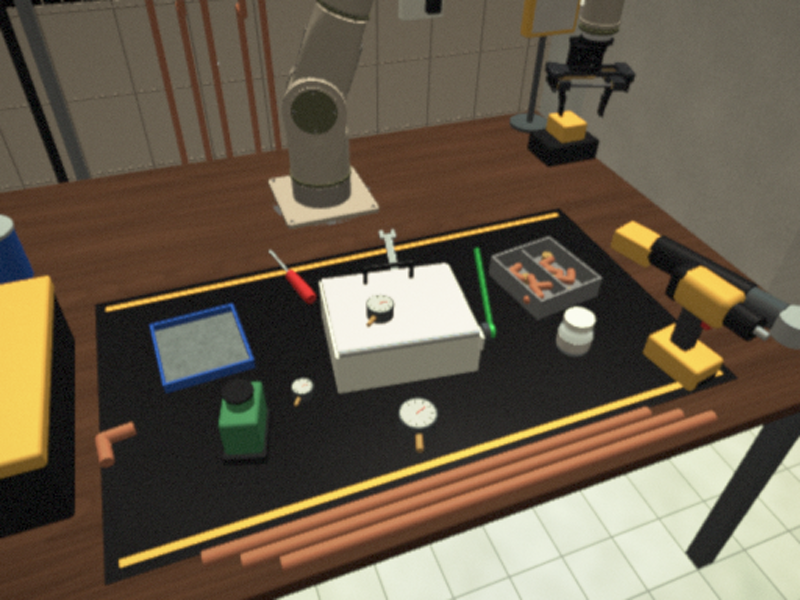

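Look-alikes (800-px top view): large gauge at (410,222) on the worktop, small one at (491,290) on the worktop, and one at (412,310) on the flap. The flap one fits: it lies behind the handle and looks to be the middle size. I'll check that with sizes and a crop. The blue tray is at (570,376), the crate at (210,355), the green arm runs (322,258)-(308,312), the jar is at (232,263) and the laser at (548,253).

```bash
cat > m.py <<'E'
from h import *
C={n:np.load(f"{n}0.npz") for n in("top","scene")}
P={n:pts(C[n]) for n in C}; H={n:cv2.cvtColor(C[n]["image"],cv2.COLOR_RGB2HSV) for n in C}
def box(a): 
    a=np.asarray(a,np.float32); r=cv2.minAreaRect(a[:,:2]*1000); return np.round(r[0],1),np.round(r[1],1),round(r[2],1)
def biggest(m,near=None):
    k,l,st,ce=cv2.connectedComponentsWithStats(m.astype(np.uint8))
    i=1+np.argmax(st[1:,4]) if near is None else 1+np.argmin(np.hypot(*(ce[1:]-near).T)-1e-3*st[1:,4])
    return l==i
for n in C:
    p,h=P[n],H[n]; hue,s,v=h[...,0],h[...,1],h[...,2]
    x,y,z=p[...,0],p[...,1],p[...,2]; work=(x>.35)&(x<1.0)&(abs(y)<.6)
    print("==",n)
    fl=biggest(work&(z>.085)&(z<.103)&(v>110)&(s<70)); print("flap",box(p[fl]),"z",np.median(z[fl]))
    c=p[fl].mean(0); near=work&(np.hypot(x-c[0],y-c[1])<.12)
    hd=biggest(near&(z>.108)&(v<70)&(x<c[0]-.03)); print("handle",box(p[hd]),"zmed/max",np.median(z[hd]),z[hd].max(),hd.sum())
    g=biggest(near&(z>.108)&(x>c[0]-.04)); print("gauge",box(p[g]),"z",np.percentile(z[g],[5,50,95]),g.sum())
    br=near&(hue>8)&(hue<28)&(s>90)&(z>.098); print("stem",p[br].mean(0),br.sum())
    bl=biggest(work&(hue>100)&(hue<130)&(s>120)&(y<0)); print("tray",box(p[bl]),"z95",np.percentile(z[bl],[5,95]))
    gr=work&(hue>45)&(hue<80)&(s>120)&(v>50)&(y>c[1]+.05); gr=biggest(gr); q=p[gr]; print("arm n",len(q)); 
    i=np.argsort(q[:,0])[::max(1,len(q)//10)]; print(np.round(q[i]*1000))
    w=biggest(work&(z>.012)&(z<.05)&(x>c[0]+.1)&(abs(y-c[1])<.12)&(v>100)); print("big gauge",box(p[w]))
    w=work&(z>.008)&(x<c[0]+.1)&(x>c[0]-.05)&(y<c[1]-.14)&(y>c[1]-.24)&(v>100)&(hue>0); 
    print("small gauge",box(p[w]),w.sum())
    for nm,m in(("laser",work&(y<-.1)&(z>.03)&(x>c[0])),("jar",work&(y>.2)&(z>.05)&(x>.6)&(x<.85)&(y<.42))): print(nm,box(p[biggest(m)]))
t=C["top"]["image"][160:230,225:345,::-1]; cv2.imwrite("pics/crop.png",cv2.resize(t,None,fx=6,fy=6,interpolation=cv2.INTER_CUBIC))
E
python3 m.py
```

```text
== top
flap (array([572. , -10.2]), array([260.7, 219.3]), 82.3) z 0.09592844220678542
handle (array([496.5,  40.9]), array([0., 0.]), 0.0) zmed/max 0.13936316953045247 0.13936316953045247 1
gauge (array([589.4, -50.8]), array([48.8, 63.8]), 74.8) z [0.11319688 0.12389564 0.12904798] 255
stem [ 0.60636841 -0.07555211  0.1151049 ] 13
tray (array([ 451.9, -233.7]), array([177.6, 440.5]), 3.2) z95 [-0.00186403  0.02603566]
arm n 141
[[573. 140. 192.]
 [587. 135. 192.]
 [597. 134. 178.]
 [609. 132. 170.]
 [621. 130. 161.]
 [635. 132. 148.]
 [649. 127. 134.]
 [662. 123. 124.]
 [675. 119. 100.]
 [686. 115. 109.]
 [706. 138.   1.]]
big gauge (array([910.8,  -8.3]), array([ 69.1, 239.2]), 0.0)
small gauge (array([ 634.4, -191.2]), array([43.7, 84.7]), 6.0) 124
laser (array([ 660.3, -589.3]), array([186.4,  21.4]), 0.1)
jar (array([691.3, 306.4]), array([56.1, 55.4]), 78.6)
== scene
flap (array([569.2, -11.4]), array([261.8, 224.1]), 82.2) z 0.09482088064778194
handle (array([490.7,  -1.4]), array([97.5, 12.5]), 82.0) zmed/max 0.13168041759300597 0.13720162689846116 123
gauge (array([588.3, -53.7]), array([47.3, 68.1]), 70.8) z [0.10971298 0.1223955  0.12480136] 250
stem [ 0.6008444  -0.07240358  0.11106621] 25
tray (array([ 446.4, -363.3]), array([199.2, 169.8]), 3.1) z95 [-0.0006299   0.02211819]
arm n 255
[[353. 276.   0.]
 [449. 239.  -4.]
 [540. 204.  -4.]
 [583. 132. 169.]
 [596. 134. 178.]
 [609. 132. 167.]
 [625. 129. 152.]
 [641. 123. 137.]
 [654. 127. 121.]
 [672. 119. 109.]
 [693. 123.  92.]]
big gauge (array([908.5, -13.8]), array([239.6,  67.9]), 89.8)
small gauge (array([ 632.8, -195. ]), array([45. , 80.6]), 3.8) 120
laser (array([ 663.7, -590.9]), array([180.4,  18.3]), 0.0)
jar (array([689.9, 303.4]), array([56.8, 56.4]), 12.7)
```

View pics/crop.png

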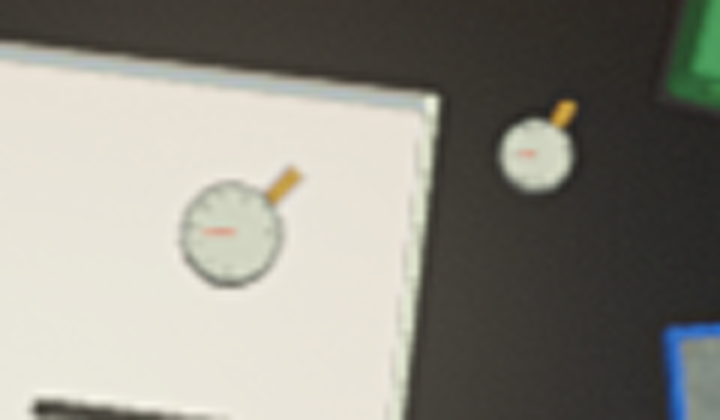

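Crop: the flap gauge dial is at about (231,233), roughly 100 px across, against roughly 75 px for the small one at (537,155). The large one on the worktop is bigger again, so the flap gauge is the middle-sized one. Its stem points up-right to (295,173). Next I refine by casting rays.

```bash
cat > m2.py <<'E'
import io,contextlib
with contextlib.redirect_stdout(io.StringIO()): from m import *
def ray(n,uv):
    K,V=C[n]["mtx"],np.linalg.inv(C[n]["view"]); u,v=uv
    return V[:3,3],V[:3,:3]@np.array([(u-K[0,2])/K[0,0],-(v-K[1,2])/K[1,1],-1])
def onz(n,uv,z): o,d=ray(n,uv); return o+d*(z-o[2])/d[2]
def tri(a,b):
    (o1,d1),(o2,d2)=ray("top",a),ray("scene",b)
    t=np.linalg.lstsq(np.c_[d1,-d2],o2-o1,rcond=None)[0]; A,B=o1+d1*t[0],o2+d2*t[1]; return np.round((A+B)/2*1000,1),"gap %.1f"%(np.linalg.norm(A-B)*1000)
s=.64; S=lambda u,v:((u+.5)*s-.5,(v+.5)*s-.5)
for nm,a,b in(("hL",(361,357),(363,267)),("hR",(411,362),(413,265)),("dial",(411,310),(380,304))): print(nm,tri(S(*a),S(*b)))
# dark handle in top by image mask
I=C["top"]["image"]; g=cv2.cvtColor(I,cv2.COLOR_RGB2GRAY)
m=np.zeros_like(g,bool); m[220:238,222:272]=g[220:238,222:272]<110; m=biggest(m)
v,u=np.nonzero(m); q=np.array([onz("top",(a,b),.131) for a,b in zip(u,v)]); print("handle top",box(q),len(q))
# gauge disc top, via height
g5=np.array([onz("top",a,.124) for a in ((263.4,198.7),(274.1,188.7))]); print("dial,stemtip",np.round(g5*1000,1), "stem dir deg",np.degrees(np.arctan2(*(g5[1]-g5[0])[[1,0]])))
for n in C:
    p,h=P[n],H[n]; hue,sa=h[...,0],h[...,1]
    m=(hue>100)&(hue<130)&(sa>120)&(p[...,1]<-.2)&(p[...,1]>-.47)&(p[...,0]>.3)&(p[...,0]<.6)&(p[...,2]>.014); print("tray",n,box(p[m]),m.sum())
yaw=np.radians(-8); ux=np.array([np.cos(yaw),np.sin(yaw)]); uy=np.array([-ux[1],ux[0]])
fc=np.array([.5705,-.0108]); 
for n in C:
    p,h=P[n],H[n]; m=(h[...,0]>45)&(h[...,0]<80)&(h[...,1]>120)&(p[...,1]>.07)&(p[...,1]<.2)&(p[...,0]>.52)&(p[...,0]<.75)&(p[...,2]>.1)
    q=p[m]; X=(q[:,:2]-fc)@ux; Y=(q[:,:2]-fc)@uy; l=cv2.fitLine(np.c_[X,q[:,2]].astype(np.float32),cv2.DIST_HUBER,0,.01,.01).ravel()
    print("arm",n,len(q),"angle",np.arctan2(-l[1]*np.sign(l[0]),abs(l[0])),"y",np.median(Y),"through",l[2:])
    # rays into plane unit-y = .147+.003
    im=biggest((h[...,0]>45)&(h[...,0]<80)&(h[...,1]>100)&(p[...,1]>.03)&(p[...,0]>.3)); v,u=np.nonzero(im); R=[]
    for a,b in zip(u,v):
        o,d=ray(n,(a,b)); t=(.150-(o[:2]-fc)@uy)/(d[:2]@uy); w=o+d*t; R.append(((w[:2]-fc)@ux,w[2]))
    R=np.float32(R); l=cv2.fitLine(R,cv2.DIST_HUBER,0,.01,.01).ravel(); print("  rays",len(R),np.arctan2(-l[1]*np.sign(l[0]),abs(l[0])),R.min(0),R.max(0))
E
python3 m2.py
```

```text
hL (array([483.8,  -0. , 127.7]), 'gap 92.7')
hR (array([503.5,  -5.2, 145.6]), 'gap 91.2')
dial (array([582.4, -49.5, 124. ]), 'gap 1.1')
handle top (array([492. ,  -1.6]), array([92.7,  5.7]), 82.2) 67
dial,stemtip [[581.2 -50.5 124. ]
 [610.1 -82.3 124. ]] stem dir deg -47.58761659815696
tray top (array([ 460.3, -363.1]), array([170. , 163.1]), 3.0) 380
tray scene (array([ 456.7, -364.3]), array([178.8, 160.2]), 3.1) 441
arm top 113 angle 0.7064885 y 0.14655341529638438 through [0.03585438 0.15336959]
  rays 154 0.8634174 [-0.01927844  0.02929343] [0.11448506 0.19735883]
arm scene 174 angle 0.69382507 y 0.143961322659165 through [0.02951517 0.15391973]
  rays 290 0.6463803 [-0.04490069  0.07653607] [0.10904092 0.19830652]
```

Call:
step_arm([
  [0.6, -0.95, 0.3],
  [0.6, -0.95, 0.3],
  [0.6, -0.95, 0.3],
  [0.6, -0.95, 0.3],
  [0.6, -0.95, 0.3],
  [0.6, -0.95, 0.3],
  [0.6, -0.95, 0.3],
  [0.6, -0.95, 0.3],
  [0.6, -0.95, 0.3],
  [0.6, -0.95, 0.3],
  [0.6, -0.95, 0.3],
  [0.6, -0.95, 0.3],
], turn=[-0.2, -0.2, -0.2, -0.2, -0.2, -0.2, -0.2, -0.2, -0.2, -0.2, -0.2, -0.2], grip=0, newtons=20)

```text
time: 1.3
ee_pos: [0.3818, 0.3049, 0.3132]
eef_rot: [0.304, 0.953, 0.0, 0.0]
ft_force: [0.5, -0.2, 0.3]
width: 0.087
grip_force: 0.0
```

Call:
step_arm([
  [0.6, -0.95, 0],
  [0.6, -0.95, 0],
  [0.6, -0.95, 0],
  [0.6, -0.95, 0],
  [0.6, -0.95, 0],
  [0.6, -0.95, 0],
  [0.6, -0.95, 0],
  [0.6, -0.95, 0],
  [0.6, -0.95, 0],
  [0.6, -0.95, 0],
  [0.6, -0.95, 0],
  [0, 0, 0],
], turn=[-0.2, -0.2, -0.2, -0.2, -0.2, -0.2, -0.2, -0.2, -0.2, 0, 0, 0])

```text
time: 2.5
ee_pos: [0.5467, 0.0405, 0.3128]
eef_rot: [0.407, 0.914, -0.001, 0.001]
ft_force: [-0.7, -0.2, -0.3]
width: 0.0867
grip_force: 0.0
```

Call:
step_arm([
  [0.28, -0.72, -0.5],
  [0.28, -0.72, -0.5],
  [0.28, -0.72, -0.5],
  [0.28, -0.72, -0.5],
  [0.29, -0.74, -0.5],
  [0, 0, -1],
  [0, 0, -1],
  [0, 0, -1],
  [0, 0, -0.8],
  [0, 0, 0],
  [0, 0, 0],
], turn=[0, 0, 0, 0, 0, 0, 0, 0, 0, 0, 0])

```text
time: 3.6
ee_pos: [0.5809, -0.045, 0.1558]
eef_rot: [0.404, 0.915, 0.0, 0.0]
ft_force: [0.4, 0.6, 1.2]
width: 0.0871
grip_force: 0.0
```

Run:
```python
from m2 import tri,S
print(tri(S(361,357),S(413,265)),tri(S(411,362),S(363,267)))
from h import *
c=camera("top"); d=camera("scene")
a=c["image"][140:260,190:340,::-1]; b=d["image"][130:250,180:330,::-1]
cv2.imwrite("pics/g1.png",cv2.resize(np.hstack([a,b]),(800,320),interpolation=cv2.INTER_CUBIC))
```

```text
hL (array([483.8,  -0. , 127.7]), 'gap 92.7')
hR (array([503.5,  -5.2, 145.6]), 'gap 91.2')
dial (array([582.4, -49.5, 124. ]), 'gap 1.1')
handle top (array([492. ,  -1.6]), array([92.7,  5.7]), 82.2) 67
dial,stemtip [[581.2 -50.5 124. ]
 [610.1 -82.3 124. ]] stem dir deg -47.58761659815696
tray top (array([ 460.3, -363.1]), array([170. , 163.1]), 3.0) 380
tray scene (array([ 456.7, -364.3]), array([178.8, 160.2]), 3.1) 441
arm top 113 angle 0.7064885 y 0.14655341529638438 through [0.03585438 0.15336959]
  rays 154 0.8634174 [-0.01927844  0.02929343] [0.11448506 0.19735883]
arm scene 174 angle 0.69382507 y 0.143961322659165 through [0.02951517 0.15391973]
  rays 290 0.6463803 [-0.04490069  0.07653607] [0.10904092 0.19830652]
(array([496.8,  46. , 124.6]), 'gap 2.5') (array([485.3, -48. , 135.9]), 'gap 1.8')
```

View pics/g1.png

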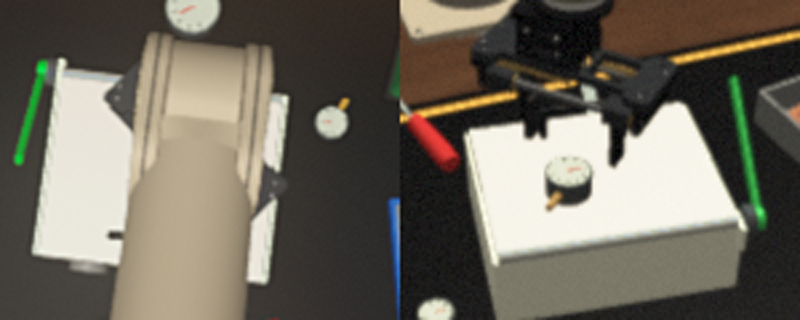

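The gauge at (568,180) lies between the fingers, seen at (535,130) and (615,150) in the right half. Next I read the settled pose.

Call:
step_arm([
  [0.0, -0.15, -0.5],
  [0, 0, -0.5],
  [0, 0, 0],
  [0, 0, 0],
], turn=[0, 0, 0, 0])

```text
time: 4.1
ee_pos: [0.5805, -0.0486, 0.1296]
eef_rot: [0.404, 0.915, -0.0, -0.0]
ft_force: [0.7, 0.4, 0.4]
width: 0.0868
grip_force: 0.0
```

Call:
step_arm([
  [0.05, -0.05, -0.4],
  [0, 0, -0.4],
  [0, 0, -0.3],
  [0, 0, -0.1],
  [0, 0, 0],
  [0, 0, 0],
], turn=[0, 0, 0, 0, 0, 0])

```text
time: 4.7
ee_pos: [0.5823, -0.0499, 0.1003]
eef_rot: [0.404, 0.915, 0.0, 0.0]
ft_force: [-0.5, -0.3, -0.7]
width: 0.0872
grip_force: 0.0
```

Call:
step_arm([
  [0, 0, 0],
  [0, 0, 0],
  [0, 0, 0],
  [0, 0, 0],
  [0, 0, 0],
  [0, 0, 0],
  [0, 0, 0],
  [0, 0, 0],
], turn=[0, 0, 0, 0, 0, 0, 0, 0], grip=1, newtons=22)

```text
time: 5.5
ee_pos: [0.582, -0.0499, 0.1001]
eef_rot: [0.404, 0.915, -0.0, -0.0]
ft_force: [-0.0, -0.9, 0.7]
width: 0.0492
grip_force: 22.0
```

Call:
step_arm([
  [0, 0, 0.2],
  [0, 0, 0.5],
  [0, 0, 0.8],
  [0, 0, 1],
  [0, 0, 1],
  [0, 0, 0.5],
  [0, 0, 0],
  [0, 0, 0],
], turn=[0, 0, 0, 0, 0, 0, 0, 0])

```text
time: 6.3
ee_pos: [0.5818, -0.0497, 0.1995]
eef_rot: [0.403, 0.915, -0.0, -0.0]
ft_force: [-0.3, 0.3, -1.9]
width: 0.0494
grip_force: 22.0
```

Call:
step_arm([
  [-0.2, -0.4, 0],
  [-0.3, -0.8, 0],
  [-0.4, -1, 0],
  [-0.4, -1, 0],
  [-0.4, -1, 0],
  [-0.4, -1, 0],
  [-0.4, -1, 0],
  [-0.4, -1, 0],
  [-0.4, -1, 0],
  [-0.4, -1, 0],
  [-0.4, -1, 0],
  [-0.3, -0.8, 0],
], turn=[0, 0, 0, 0, 0, 0, 0, 0, 0, 0, 0, 0])

```text
time: 7.5
ee_pos: [0.4699, -0.3268, 0.1991]
eef_rot: [0.404, 0.915, -0.0, -0.001]
ft_force: [0.1, -0.6, -1.2]
width: 0.0496
grip_force: 22.0
```

Call:
step_arm([
  [-0.3, -0.8, 0],
  [-0.2, -0.5, 0],
  [-0.04, -0.2, 0],
  [0, 0, 0],
  [0, 0, 0],
  [0, 0, 0],
], turn=[0, 0, 0, 0, 0, 0])

```text
time: 8.1
ee_pos: [0.4592, -0.3612, 0.1999]
eef_rot: [0.403, 0.915, 0.0, -0.0]
ft_force: [-1.0, 0.4, -1.0]
width: 0.0499
grip_force: 22.0
```

Run:
```python
from h import *
c=camera("top"); d=camera("scene")
a=c["image"][180:300,290:440,::-1]; b=d["image"][130:250,60:210,::-1]
cv2.imwrite("pics/g2.png",cv2.resize(np.hstack([a,b]),(800,320),interpolation=cv2.INTER_CUBIC))
```

```text
(no output)
```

View pics/g2.png

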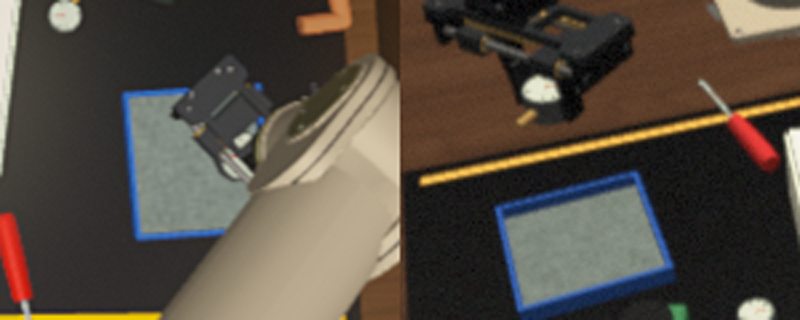

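The gauge is held level, dial up at (540,90), above the tray. Lowering now.

Call:
step_arm([
  [0, 0, -0.5],
  [0, 0, -1],
  [0, 0, -1],
  [0, 0, -1],
  [0, 0, -1],
  [0, 0, -1],
  [0, 0, -0.7],
  [0, 0, -0.4],
  [0, 0, -0.2],
  [0, 0, 0],
  [0, 0, 0],
], turn=[0, 0, 0, 0, 0, 0, 0, 0, 0, 0, 0])

```text
time: 9.3
ee_pos: [0.459, -0.3626, 0.0308]
eef_rot: [0.404, 0.915, -0.0, 0.001]
ft_force: [-0.2, 0.2, -0.8]
width: 0.0496
grip_force: 22.0
```

Run:
```python
from m import P,H
import numpy as np
for n in P:
    p,h=P[n],H[n]; m=(h[...,1]<60)&(abs(p[...,0]-.458)<.06)&(abs(p[...,1]+.363)<.06)
    print(n,np.percentile(p[m][:,2],[10,50,90]))
```

```text
== top
flap (array([572. , -10.2]), array([260.7, 219.3]), 82.3) z 0.09592844220678542
handle (array([496.5,  40.9]), array([0., 0.]), 0.0) zmed/max 0.13936316953045247 0.13936316953045247 1
gauge (array([589.4, -50.8]), array([48.8, 63.8]), 74.8) z [0.11319688 0.12389564 0.12904798] 255
stem [ 0.60636841 -0.07555211  0.1151049 ] 13
tray (array([ 451.9, -233.7]), array([177.6, 440.5]), 3.2) z95 [-0.00186403  0.02603566]
arm n 141
[[573. 140. 192.]
 [587. 135. 192.]
 [597. 134. 178.]
 [609. 132. 170.]
 [621. 130. 161.]
 [635. 132. 148.]
 [649. 127. 134.]
 [662. 123. 124.]
 [675. 119. 100.]
 [686. 115. 109.]
 [706. 138.   1.]]
big gauge (array([910.8,  -8.3]), array([ 69.1, 239.2]), 0.0)
small gauge (array([ 634.4, -191.2]), array([43.7, 84.7]), 6.0) 124
laser (array([ 660.3, -589.3]), array([186.4,  21.4]), 0.1)
jar (array([691.3, 306.4]), array([56.1, 55.4]), 78.6)
== scene
flap (array([569.2, -11.4]), array([261.8, 224.1]), 82.2) z 0.09482088064778194
handle (array([490.7,  -1.4]), array([97.5, 12.5]), 82.0) zmed/max 0.13168041759300597 0.13720162689846116 123
gauge (array([588.3, -53.7]), array([47.3, 68.1]), 70.8) z [0.10971298 0.1223955  0.12480136] 250
stem [ 0.6008444  -0.07240358  0.11106621] 25
tray (array([ 446.4, -363.3]), array([199.2, 169.8]), 3.1) z95 [-0.0006299   0.02211819]
arm n 255
[[353. 276.   0.]
 [449. 239.  -4.]
 [540. 204.  -4.]
 [583. 132. 169.]
 [596. 134. 178.]
 [609. 132. 167.]
 [625. 129. 152.]
 [641. 123. 137.]
 [654. 127. 121.]
 [672. 119. 109.]
 [693. 123.  92.]]
big gauge (array([908.5, -13.8]), array([239.6,  67.9]), 89.8)
small gauge (array([ 632.8, -195. ]), array([45. , 80.6]), 3.8) 120
laser (array([ 663.7, -590.9]), array([180.4,  18.3]), 0.0)
jar (array([689.9, 303.4]), array([56.8, 56.4]), 12.7)
top [0.00149911 0.00550476 0.00949102]
scene [0.00219508 0.00436262 0.00643794]
```

Call:
step_arm([
  [0, 0, -0.3],
  [0, 0, -0.25],
  [0, 0, -0.1],
  [0, 0, 0],
  [0, 0, 0],
], turn=[0, 0, 0, 0, 0])

```text
time: 9.8
ee_pos: [0.4586, -0.3624, 0.0138]
eef_rot: [0.404, 0.915, 0.0, -0.0]
ft_force: [-0.5, -0.6, -1.4]
width: 0.0495
grip_force: 22.0
```

Call:
step_arm([
  [0, 0, -0.08],
  [0, 0, 0],
  [0, 0, 0],
], turn=[0, 0, 0])

```text
time: 10.1
ee_pos: [0.4587, -0.3623, 0.0119]
eef_rot: [0.404, 0.915, 0.0, 0.0]
ft_force: [0.7, 0.1, -0.8]
width: 0.0499
grip_force: 22.0
```

Call:
step_arm([
  [0, 0, -0.06],
  [0, 0, 0],
  [0, 0, 0],
], turn=[0, 0, 0])

```text
time: 10.4
ee_pos: [0.4586, -0.3623, 0.0103]
eef_rot: [0.404, 0.915, 0.0, -0.0]
ft_force: [-0.0, -0.1, -1.3]
width: 0.0496
grip_force: 22.0
```

Call:
step_arm([
  [0, 0, 0],
  [0, 0, 0],
  [0, 0, 0],
  [0, 0, 0],
  [0, 0, 0],
  [0, 0, 0],
], turn=[0, 0, 0, 0, 0, 0], grip=0)

```text
time: 11.0
ee_pos: [0.4586, -0.3623, 0.0104]
eef_rot: [0.404, 0.915, 0.0, 0.0]
ft_force: [0.9, 0.4, 1.3]
width: 0.0849
grip_force: 0.0
```

Call:
step_arm([
  [0, 0, 0.5],
  [0, 0, 0.8],
  [0, 0, 1],
  [0, 0, 1],
  [0, 0, 1],
  [0, 0, 1],
  [0, 0, 1],
  [0, 0, 1],
  [0, 0, 1],
  [0, 0, 0],
  [0, 0, 0],
], turn=[0, 0, 0, 0, 0, 0, 0, 0, 0, 0, 0])

```text
time: 12.1
ee_pos: [0.4586, -0.3625, 0.2187]
eef_rot: [0.404, 0.915, 0.0, 0.001]
ft_force: [-1.2, 0.0, -1.1]
width: 0.087
grip_force: 0.0
```

Run:
```python
from h import *
d=camera("scene")
b=d["image"][130:250,60:210,::-1]
cv2.imwrite("pics/g3.png",cv2.resize(b,(500,400),interpolation=cv2.INTER_CUBIC))
```

```text
(no output)
```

View pics/g3.png

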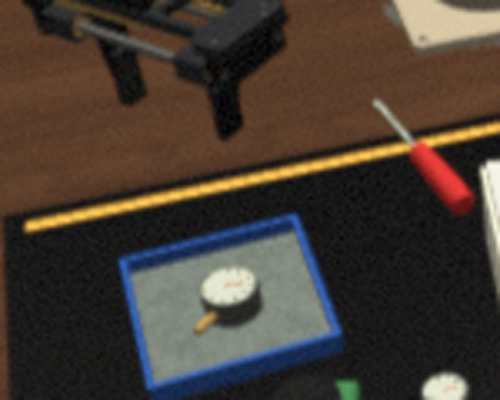

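The gauge lies dial up in the tray, at (230,290) in this crop. On to the handle.

Call:
step_arm([
  [0.09, 0.5, 0],
  [0.09, 0.94, 0],
  [0.09, 1, 0],
  [0.09, 1, 0],
  [0.09, 1, 0],
  [0.09, 1, 0],
  [0.09, 1, 0],
  [0.09, 1, 0],
  [0.09, 1, 0],
  [0.09, 1, 0],
  [0.09, 1, 0],
  [0.09, 1, 0],
], turn=[-0.6, -0.6, -0.6, -0.6, -0.6, -0.6, -0.6, -0.6, -0.6, -0.6, -0.6, -0.6])

```text
time: 13.35
ee_pos: [0.485, -0.0753, 0.217]
eef_rot: [0.751, 0.661, -0.001, -0.0]
ft_force: [0.9, -0.2, -0.3]
width: 0.0875
grip_force: 0.0
```

Call:
step_arm([
  [0.09, 1, 0],
  [0.09, 1, 0],
  [0.06, 0.7, 0],
  [0, 0.3, 0],
  [0, 0, -1],
  [0, 0, -0.5],
  [0, 0, 0],
  [0, 0, 0],
], turn=[-0.12, 0, 0, 0, 0, 0, 0, 0])

```text
time: 14.15
ee_pos: [0.4915, -0.002, 0.1805]
eef_rot: [0.755, 0.656, -0.0, -0.0]
ft_force: [0.4, 0.6, 0.1]
width: 0.0869
grip_force: 0.0
```

Call:
step_arm([
  [0, 0, -0.8],
  [0, 0, -0.8],
  [0, 0, -0.6],
  [0, 0, -0.3],
  [0, 0, -0.18],
  [0, 0, 0],
  [0, 0, 0],
], turn=[0, 0, 0, 0, 0, 0, 0])

```text
time: 14.85
ee_pos: [0.4921, -0.0013, 0.1141]
eef_rot: [0.754, 0.656, 0.001, 0.0]
ft_force: [0.3, 0.1, 0.4]
width: 0.087
grip_force: 0.0
```

Call:
step_arm([
  [0, 0, 0],
  [0, 0, 0],
  [0, 0, 0],
  [0, 0, 0],
  [0, 0, 0],
  [0, 0, 0],
  [0, 0, 0],
  [0, 0, 0],
  [0, 0, 0],
  [0, 0, 0],
], turn=[0, 0, 0, 0, 0, 0, 0, 0, 0, 0], grip=1, newtons=35)

```text
time: 15.85
ee_pos: [0.4916, -0.0013, 0.1133]
eef_rot: [0.754, 0.657, 0.0, 0.0]
ft_force: [-0.2, 0.4, 0.4]
width: 0.0149
grip_force: 0.0
```

Call:
step_arm([
  [0, 0, 0],
  [0, 0, 0],
  [0, 0, 0],
  [0, 0, 0],
], turn=[0, 0, 0, 0])

```text
time: 16.25
ee_pos: [0.4898, -0.001, 0.1131]
eef_rot: [0.754, 0.657, -0.001, -0.002]
ft_force: [-11.3, 0.7, 8.4]
width: 0.009
grip_force: 35.0
```

Run:
```python
import numpy as np
th=np.r_[0:.701:.1,.69]
x=-175*np.cos(th)+38*np.sin(th);z=175*np.sin(th)+38*np.cos(th)
dx,dz=x-x[0],z-z[0]; c,s=np.cos(-.139),np.sin(-.139)
t=np.c_[dx*c,dx*s,dz]/25
print(np.round(np.c_[th,t],3)); print(np.round(np.diff(t[:8],axis=0),3))
```

```text
[[ 0.     0.    -0.     0.   ]
 [ 0.1    0.185 -0.026  0.691]
 [ 0.2    0.437 -0.061  1.36 ]
 [ 0.3    0.754 -0.106  2.001]
 [ 0.4    1.133 -0.159  2.606]
 [ 0.5    1.57  -0.22   3.17 ]
 [ 0.6    2.061 -0.288  3.687]
 [ 0.7    2.6   -0.364  4.152]
 [ 0.69   2.544 -0.356  4.108]]
[[ 0.185 -0.026  0.691]
 [ 0.252 -0.035  0.669]
 [ 0.317 -0.044  0.64 ]
 [ 0.379 -0.053  0.605]
 [ 0.437 -0.061  0.564]
 [ 0.49  -0.069  0.517]
 [ 0.539 -0.075  0.465]]
```

Call:
step_arm([
  [-0.05, 0, 0],
  [0.09, -0.01, 0.35],
  [0.1, -0.02, 0.34],
  [0.12, -0.02, 0.34],
  [0.13, -0.02, 0.33],
  [0.15, -0.02, 0.32],
  [0.16, -0.02, 0.32],
  [0, 0, 0],
  [0, 0, 0],
], turn=[0, 0, 0, 0, 0, 0, 0, 0, 0])

```text
time: 17.15
ee_pos: [0.5082, -0.0036, 0.1637]
eef_rot: [0.754, 0.657, -0.001, -0.001]
ft_force: [-6.8, 3.5, -0.6]
width: 0.0085
grip_force: 35.0
```

Call:
step_arm([
  [0.18, -0.02, 0.31],
  [0.19, -0.03, 0.3],
  [0.21, -0.03, 0.29],
  [0.22, -0.03, 0.28],
  [0.24, -0.03, 0.26],
  [0.25, -0.04, 0.26],
  [0.26, -0.04, 0.24],
  [0.24, -0.03, 0.19],
  [0, 0, 0],
  [0, 0, 0],
  [0, 0, 0],
], turn=[0, 0, 0, 0, 0, 0, 0, 0, 0, 0, 0])

```text
time: 18.25
ee_pos: [0.5527, -0.0097, 0.2183]
eef_rot: [0.754, 0.657, -0.0, -0.001]
ft_force: [-15.2, 3.7, 12.1]
width: 0.0089
grip_force: 35.0
```

```bash
cat > m3.py <<'E'
from h import *
yaw=np.radians(-8); ux=np.array([np.cos(yaw),np.sin(yaw)]); uy=np.array([-ux[1],ux[0]]); hg=np.array([.6635,-.0258])
for n in("scene","top"):
    d=camera(n); p=pts(d); h=cv2.cvtColor(d["image"],cv2.COLOR_RGB2HSV)
    X=(p[...,:2]-hg)@ux; Y=(p[...,:2]-hg)@uy; Z=p[...,2]; hue,s,v=cv2.split(h)
    for nm,m in(("flap",(s<60)&(v>90)&(abs(Y)<.12)&(X>-.19)&(X<-.02)&(Z>.105)&(abs(Z-.096+X*.83)<.045)),
                ("arm",(hue>45)&(hue<80)&(s>120)&(Y>.12)&(Y<.18)&(X>-.16)&(X<.0)&(Z>.105))):
        l=cv2.fitLine(np.c_[X[m],Z[m]].astype(np.float32),cv2.DIST_HUBER,0,.01,.01).ravel()
        print(n,nm,m.sum(),"fit %.3f"%np.arctan2(-l[1]*np.sign(l[0]),abs(l[0])),"about hinge %.3f"%np.median(np.arctan2(Z[m]-.093,-X[m])))
    cv2.imwrite(f"pics/{n}_f.png",cv2.resize(d["image"][110:260,150:350,::-1],(400,300),interpolation=cv2.INTER_CUBIC))
a,b=cv2.imread("pics/scene_f.png"),cv2.imread("pics/top_f.png"); cv2.imwrite("pics/f.png",np.hstack([a,b]))
E
python3 m3.py
```

```text
scene flap 5089 fit 0.687 about hinge 0.699
scene arm 163 fit 0.705 about hinge 0.760
top flap 1428 fit 0.681 about hinge 0.720
top arm 101 fit 0.718 about hinge 0.803
```

View pics/f.png

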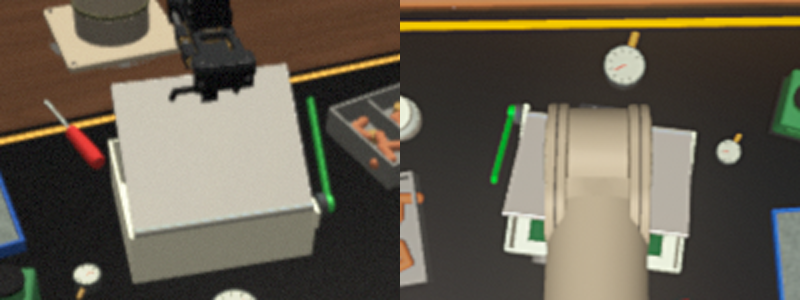

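The picture shows the flap raised and nearly parallel to the green arm (tip (311,100), hub (329,204) in the left half). I'll check the arm's angle by triangulating its ends and the flap's free corners.

```bash
cat > m4.py <<'E'
from h import *
yaw=np.radians(-8); ux=np.array([np.cos(yaw),np.sin(yaw)]); uy=np.array([-ux[1],ux[0]]); hg=np.array([.6635,-.0258])
A={}
for n in("scene","top"):
    d=camera(n); np.savez(n+"1.npz",**d); hue,s,v=cv2.split(cv2.cvtColor(d["image"],cv2.COLOR_RGB2HSV)); K,V=d["mtx"],np.linalg.inv(d["view"])
    m=(hue>45)&(hue<80)&(s>110)&(v>50); w=np.zeros_like(m)
    if n=="scene": w[150:222,295:325]=1
    else: w[155:205,190:212]=1
    r,c=np.nonzero(m&w); q=np.c_[c,r].astype(float); mu=q.mean(0); ax=np.linalg.svd(q-mu)[2][0]; ax*=np.sign(ax[1]); t=(q-mu)@ax
    # ends and quarter points, from top to bottom of the picture
    A[n]=[np.array([mu+ax*a, ]).ravel() for a in (t.min(),t.max())]
    print(n,len(q),np.round(A[n],1).tolist())
    A[n]=[(V[:3,3],V[:3,:3]@np.array([(u-K[0,2])/K[0,0],-(vv-K[1,2])/K[1,1],-1])) for u,vv in A[n]]
def tri(a,b):
    (o1,d1),(o2,d2)=a,b; t=np.linalg.lstsq(np.c_[d1,-d2],o2-o1,rcond=None)[0]; P,Q=o1+d1*t[0],o2+d2*t[1]; return (P+Q)/2,np.linalg.norm(P-Q)
tip,g1=tri(A["scene"][0],A["top"][1]); hub,g2=tri(A["scene"][1],A["top"][0])
f=lambda p:np.array([(p[:2]-hg)@ux,(p[:2]-hg)@uy,p[2]])
print("tip",np.round(f(tip)*1000,1),g1,"hub",np.round(f(hub)*1000,1),g2)
d=f(tip)-f(hub); print("arm angle",np.arctan2(d[2],-d[0]),"len",np.linalg.norm(d))
# planes: arm as intersection of the two viewing planes
N=[np.cross(A[n][0][1],A[n][1][1]) for n in A]; L=np.cross(*N); l=f(L+np.r_[hg,0]); print("line angle",np.arctan2(abs(l[2]),abs(l[0])), l/np.linalg.norm(l))
E
python3 m4.py
```

```text
scene 278 [[304.2, 158.0], [315.3, 215.1]]
top 156 [[206.2, 162.0], [196.2, 201.0]]
tip [-115.7  148.   194. ] 5.6521441802946125e-05 hub [ 13.6 148.   93.2] 0.0005941067629890522
arm angle 0.6619617053665721 len 0.16389603729624921
line angle 0.6885321842333213 [ 0.77216139  0.0068492  -0.63538955]
```

The arm is at about 0.70 rad (0.69 from the two-view line, 0.705/0.718 from the depth fits). The flap is at about 0.69 (0.68-0.71), well within 0.08. I'll hold it briefly, then hand in.

Call:
step_arm([
  [0, 0, 0],
  [0, 0, 0],
  [0, 0, 0],
  [0, 0, 0],
  [0, 0, 0],
  [0, 0, 0],
], turn=[0, 0, 0, 0, 0, 0])

```text
time: 19.05
ee_pos: [0.5527, -0.0097, 0.2183]
eef_rot: [0.754, 0.657, -0.0, -0.001]
ft_force: [-14.2, 3.4, 11.1]
width: 0.0088
grip_force: 35.0
```

```bash
python3 -c "
from bench import *
print(close_job())"
```

```text
the job is handed in; nothing more can be done
None
```

I handed the job in at about 19 s: the gauge lies face up in the blue tray, and the gripper holds the flap at about 0.69 rad against about 0.70 rad for the setting arm (by my measurements; `close_job()` returned no verdict).

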